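# Open the bayonet canister and set the refill funnel

### The arm

A 6-joint arm with a two-finger parallel gripper is mounted at the origin on the work surface. World frame = base frame: x ahead of the robot, y to its left, z up, the work surface at z = 0. Lengths are in m, angles in rad, forces in N, time in s.
With the tool pointing down it reaches from about 0.375 to 0.9 m from the base axis. Payload 3.1 kg.
Tool frame: the origin (TCP) lies midway between the tips of the shut fingers; the grasp point (between the pads) lies 19 mm behind it; x points along the fingers, y is the direction in which the jaws open and shut, and the axes are right-handed (so a half turn about x gives the same grasp; the last joint's range is limited). The gripper opens to 85 mm and grips with 20 to 120 N. Pads are 22 mm wide; open, the fingers measure 114 mm over their backs; the gripper's body (76 mm by 85 mm) begins 54 mm behind the grasp point. The pads swing forward as they close: fully open they stand 13 mm farther back than shut.
Start: joints at [-1.315, 0.527, 1.433, -0, 1.181, -0.178], TCP at [0.263, -0.567, 0.231] pointing down, gripper open.
Joint ranges: [-3.08, 3.08], [-0.75, 2.2], [0.22, 2.44], [-1.43, 4.57], [0, 2.65], [-2.85, 2.85]. Speed limits (rad/s): [2.79, 2.79, 3.14, 3.14, 3.14, 3.14].

### API

Orientations are given as a unit quaternion [x, y, z, w].
In Python, from station import manip gives the robot as it stands.
- The arm moves only by the tool carry_out, never from a script. Its argument "commands" is a list that holds one entry, the list of rows, each a list of 7 numbers: the shift along the tool's x, y, z in units of 25 mm (1.0 is 25 mm), then the turn, a rotation vector about the tool's x, y, z in units of 5 degrees (1.0 is 5 degrees), then the finger opening in mm, from 0 to 85.4. A call has exactly 5 rows; each row is the pose to reach, as a shift and turn from the pose commanded when the call began, along the tool's axes at that moment; what a row does not reach only later rows make up. A row lasts 1/10 s, in which the tool goes at most 50 mm and 8.59 degrees, less where a joint would pass 70% of its speed; a pose out of reach is approached as far as the arm can. A call with a gripper value outside its range is refused whole. The fingers move at their own pace and stop on an object; "force" is the grip in N (left out, the last holds). Time passes only in rows, so rows that repeat a pose let the fingers close, or fill a call up. It gives the time, the measured TCP pose, the force and the opening at its end, in the units of the state.
- manip.sense(): the state, without advancing time (a new reading comes with each control period).
- manip.snapshot(name): name is "side" or "top"; returns a dict with "image" (384x512x3 uint8, red, green, blue), "fx", "fy", "cx", "cy" (pixels), "k1" (the pictures are not rectified: a ray, as slopes to the right and down, at radius r is drawn at 1 + k1 r^2 times it, then the intrinsics apply), "rvec" (rotation vector, rad) and "tvec" (3), from world to camera coordinates, as OpenCV has them. Camera axes: x right, y down, z forward; pixel columns grow to the right and rows downward; lengths in m; the calibration is good to about 2 mm. A picture is of the moment at which its call begins. There is no depth.
- manip.sign_off(): hands the job in, once; it reports no verdict.
The state is a dict: "t": time; "q": joint angles; "qd": joint speeds; "tau": joint torques, N m; "tcp_pos": TCP position; "tool_rot": TCP orientation; "force": force on the tool from outside, world axes, zero at the start; "ft_torque": the same for the moment, N m; "finger_gap": opening from 0.0 (shut) to 1.0 (fully open).
Only numpy, scipy, OpenCV 4.12 (cv2) and the standard library are available. Lean on these libraries where they do the work, as an engineer would, in place of code of your own. Each camera call takes 0.05 s, during which the arm holds its last target.

### The job

Get the seasoning canister ready for refilling: turn its bayonet lid anticlockwise (seen from above) until it stops, lift it straight out, and lay it flat in the shallow tray with its grip up. Then set the funnel, spout down, upright and fully home in the canister's open neck. Set both down rather than dropping them, let go, and leave the other things on the counter where they are.

Things in the scene. Friction and masses are not known exactly. Their poses are not given: they have to be found in the camera images.
- canister: Round steel seasoning canister fixed to the counter, 124 mm across, 106 mm tall, hollow down to a 6 mm floor; origin at the centre of its underside, z up. Neck 80 mm across inside a flat rim 10 mm thick, 22 mm wide. Two notches 30 mm wide are cut through the rim at the canister's +x and -x; only there can the lid's lugs pass.
- mouth (a point): Centre of the canister's neck, on its axis, level with the top of the rim, 106 mm above the counter. Fully home, the funnel's cone rests on the rim's inner edge, the funnel's origin then about 50 mm below this point (56 mm above the counter), its bar's top about 170 mm above the counter.
- lid: Grey round lid, 0.2 to 0.42 kg; origin at the centre of its underside, z up. Plug 72 mm across (z 0 to 24), cap 92 mm across (z 24 to 30), a black bar grip on top. Two lugs, 16 mm wide and 10 mm tall, at the plug's foot on the lid's +x and -x reach 52 mm from the axis. It starts in the neck, cap on the rim (origin 82 mm above the canister's), lugs locked under the rim.
- lid_grip (a point): Middle of the lid's bar grip, on the lid's axis, 53 mm above its origin. The bar runs along the lid's x, over the lugs: 76 mm long, 18 mm wide, z = 30 to 64 mm.
- lid_lug (a point): Outer end of the lug on the lid's +x, 52 mm from its axis, 5 mm above its origin. At the start the lugs are 0.95 to 1.3 rad clockwise (from above) of the notches. The lid turns with slight friction and about 3 mm sideways play; anticlockwise it stops about 0.08 rad past the notches' line, and lifts freely from 0.12 rad before that line up to the stop; elsewhere it rises only 4 mm.
- funnel: Wide-mouth aluminium funnel, 0.14 to 0.28 kg, standing on its spout; origin at the centre of the spout's lower end, z up. Spout 60 mm across and 40 mm long, then a 45 degree cone out to a rim 128 mm across at z = 74 mm. A black bar bridges the mouth along the funnel's x: 128 mm long, 16 mm wide, z = 96 to 114 mm, on a thin leg at each end. Any yaw will do.
- tray: Shallow open aluminium tray fixed to the counter, 160 mm (its x) x 150 mm (its y), 18 mm tall, walls and floor 4 mm thick; origin at the centre of its underside. The lid fits flat on its floor at any yaw.
- drink_can: Bystander: an upright drinks can, 66 mm across, 116 mm tall; origin at the centre of its underside.
- drink_can2: Bystander: another upright drinks can, 66 mm across, 116 mm tall; origin at the centre of its underside.
- stapler: Bystander: a desk stapler, 130 x 34 mm, 50 mm tall; origin at the centre of its underside.
- mug: Bystander: a white mug, 80 mm across, 95 mm tall; origin at the centre of its underside.
- sauce_jar: Bystander: a closed glass jar, 72 mm across, 100 mm tall; origin at the centre of its underside.
- tape: Bystander: a roll of tape lying flat, 90 mm across, 24 mm tall; origin at the centre of its underside.
There are look-alikes about, which are no part of the job. What is shaped like the funnel but blue or red is not meant.

How it is judged:
On the way, in this order (a step that is already met when the one before it is completed fails the run):
1. the lid, still in the neck, is turned so that its lugs stand at the notches (angle between the x axis of lid and the x axis of canister, either way round below 0.2 rad and z of lid in the frame of canister below 0.092 m and horizontal distance between lid and canister below 0.01 m), for 0.1 s.
2. the lid is lifted clear of the neck (z of lid in the frame of canister above 0.125 m), for 0.1 s.
At the end, for the whole second after the job is handed in: Lid flat (0.06 rad), grip up, on the tray's floor, its underside under 8 mm above the tray's, centre within 45 mm of the tray's in x and y; funnel upright (0.07 rad) in the neck, axis within 6 mm of the canister's, its origin 48 to 62 mm above the canister's; both at rest (x of lid in the frame of tray between -0.045 and 0.045 m and y of lid in the frame of tray between -0.045 and 0.045 m and z of lid in the frame of tray below 0.008 m and angle between lid's own z axis and vertical below 0.06 rad and linear speed of each of lid, funnel below 0.03 m/s and angular speed of each of lid, funnel below 0.2 rad/s and horizontal distance between funnel and canister below 0.006 m and z of funnel in the frame of canister between 0.048 and 0.062 m and angle between funnel's own z axis and vertical below 0.07 rad); the robot touches nothing.
It fails at once if a bystander is moved more than 40 mm (distance of any of drink_can, drink_can2, stapler, mug, sauce_jar, tape from where it was at the start of the episode above 0.04 m).
It fails at once if the lid is dropped (falls free faster than 0.7 m/s, about 25 mm) (linear speed of lid above 0.7 m/s and contact force between the fingers and lid below 0.2 N).
It fails at once if the funnel is dropped (falls free faster than 0.7 m/s, about 25 mm) (linear speed of funnel above 0.7 m/s and contact force between the fingers and funnel below 0.2 N).
It also fails if it takes over 69 s, if anything falls off the work surface, if the arm or the gripper's body presses on something with over 40 N, if the wrist force passes 120 N, or if a joint passes its speed limit or range.

## Working session

There is one attempt and no reset: what is moved stays moved. The work goes in short steps, Python scripts to look and compute and a tool call to move; the robot and the scene stay as the last step left them, time stands still between calls to the robot, and variables do not carry over. Pictures are saved under pics/ and viewed, and the job is handed in when it is done.

Besides the shell and the picture viewer there is one more tool, called after ">>>" by a JSON object that holds its "name" and its "arguments", one argument or row to a line. carry_out: Moves the arm, as the interface text tells. Its arguments: {"type":"object","properties":{"commands":{"type":"array"},"force":{"type":"number"}},"required":["commands"]}

```bash
mkdir -p pics; ls; cat > h.py <<'E'
import numpy as np, cv2
from scipy.spatial.transform import Rotation as R
from station import manip
def save(n,tag):
    s=manip.snapshot(n); cv2.imwrite(f'pics/{tag}.png',s['image'][:,:,::-1]); 
    import pickle; pickle.dump(s,open(f'pics/{tag}.pkl','wb')); return s
def load(tag):
    import pickle; return pickle.load(open(f'pics/{tag}.pkl','rb'))
def cam(s):
    K=np.array([[s['fx'],0,s['cx']],[0,s['fy'],s['cy']],[0,0,1.]]); D=np.array([s['k1'],0,0,0.]); return K,D
def proj(s,P):
    K,D=cam(s); return cv2.projectPoints(np.array(P,float).reshape(-1,3),np.array(s['rvec'],float),np.array(s['tvec'],float),K,D)[0].reshape(-1,2)
def unproj(s,uv,z):
    K,D=cam(s); n=cv2.undistortPoints(np.array(uv,float).reshape(-1,1,2),K,D).reshape(-1,2)
    M=cv2.Rodrigues(np.array(s['rvec'],float))[0]; t=np.array(s['tvec'],float).reshape(3)
    d=np.c_[n,np.ones(len(n))]@M; c=-M.T@t
    return c+d*((z-c[2])/d[:,2])[:,None]
E
python3 - <<'E'
from h import *
for n in('top','side'):
    s=save(n,n+'0'); print(n,s['fx'],s['cx'],s['cy'],s['k1'],s['rvec'],s['tvec'])
    cv2.imwrite(f'pics/{n}0b.png',cv2.resize(s['image'][:,:,::-1],(800,600),interpolation=cv2.INTER_CUBIC))
print(manip.sense())
E
```

```text
pics
top 481.95028116242423 243.29820657503555 198.62092566952356 -0.013815682817535615 [ 2.153891   -2.13247955  0.1479094 ] [0.06726018 0.56282496 1.55737472]
side 480.4177307284379 255.24003229231502 190.9131737712811 0.06514054896366432 [ 2.25747564 -0.86105978  0.31078171] [-0.36288892  0.36100931  1.56614917]
{'t': 0.1, 'q': array([-1.31450660e+00,  5.28379519e-01,  1.43375417e+00, -1.47387127e-05,
        1.18142149e+00, -1.78544118e-01]), 'qd': array([ 0.00082594, -0.00343783, -0.0011464 , -0.00106995,  0.00140161,
        0.00093155]), 'tau': array([-3.85066651e-04, -4.43304527e+01, -1.78586680e+01, -2.45695792e-04,
        3.86085041e-03, -4.28562188e-06]), 'tcp_pos': array([ 0.2631207 , -0.56621033,  0.23043396]), 'tool_rot': array([-0.69042746, -0.15322366,  0.69049102, -0.15183736]), 'force': array([-0.39408404, -0.37578996, -0.20060422]), 'ft_torque': array([-0.02335922, -0.05555071, -0.0143968 ]), 'finger_gap': 0.9975911510090337}
```

View pics/top0b.png

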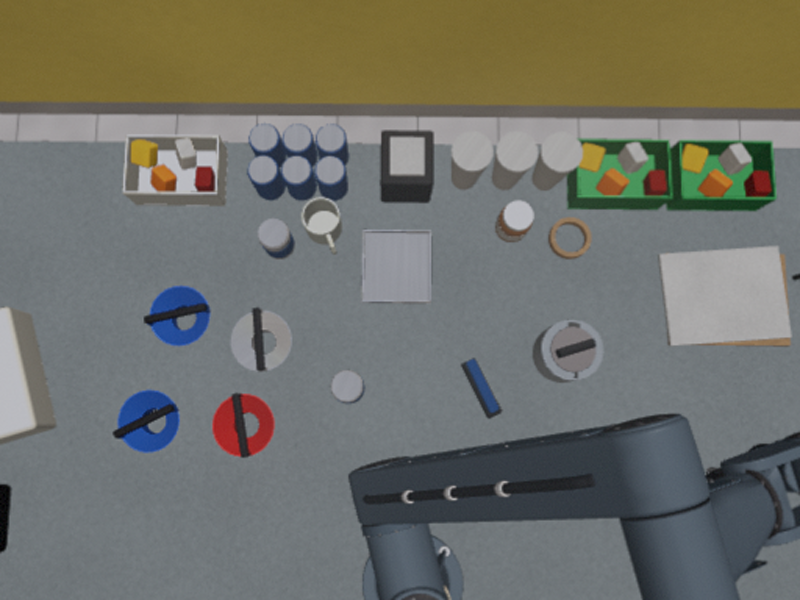

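View pics/side0b.png

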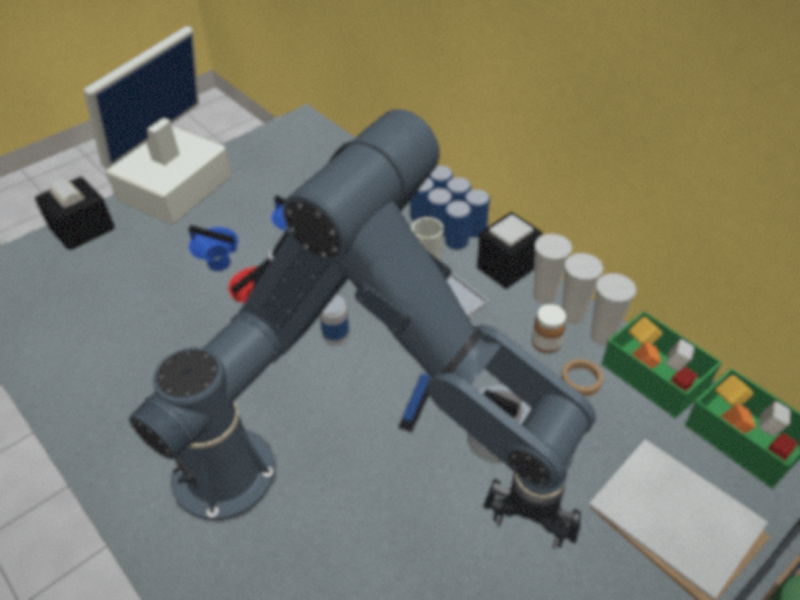

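The top view (800x600 scale) shows these funnel-shaped things: blue (180,316), blue (148,420), red (243,425) and silver (261,340). By the description I choose the silver one. The canister with its lid is at (572,350) and the tray at (397,266). Next I check crops.

```bash
python3 - <<'E'
from h import *
s=load('top0'); im=s['image'][:,:,::-1]
a=cv2.resize(im[195:255,335:395],(480,480),interpolation=cv2.INTER_CUBIC)
b=cv2.resize(im[185:250,135:200],(480,480),interpolation=cv2.INTER_CUBIC)
cv2.imwrite('pics/crop0.png',cv2.resize(np.hstack([a,b]),(800,400)))
def u(x,y,z): 
    print((x,y,z),unproj(s,[x*.64,y*.64],z)[0].round(4))
u(572,350,.106);u(576,348,.146);u(260,340,.074);u(258,339,.114);u(397,266,.009);u(365,231,.018);u(431,231,.018);u(430,302,.018);u(362,300,.018)
E
```

```text
(572, 350, 0.106) [ 0.4755 -0.3157  0.106 ]
(576, 348, 0.146) [ 0.4757 -0.3137  0.146 ]
(260, 340, 0.074) [0.4929 0.3206 0.074 ]
(258, 339, 0.114) [0.4908 0.318  0.114 ]
(397, 266, 0.009) [0.665  0.0374 0.009 ]
(365, 231, 0.018) [0.7405 0.108  0.018 ]
(431, 231, 0.018) [ 0.7418 -0.0363  0.018 ]
(430, 302, 0.018) [ 0.5847 -0.0342  0.018 ]
(362, 300, 0.018) [0.5877 0.1125 0.018 ]
```

View pics/crop0.png

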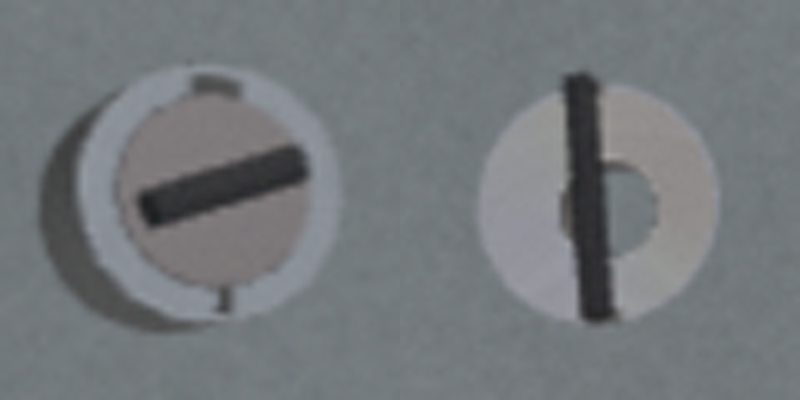

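```bash
cat >> h.py <<'E'
from scipy.optimize import minimize
def boxpts(L,W,z0,z1,x,y,yaw):
    c,s_=np.cos(yaw),np.sin(yaw)
    P=[(x+c*a-s_*b,y+s_*a+c*b,z) for a in(-L/2,L/2) for b in(-W/2,W/2) for z in(z0,z1)]
    return np.array(P)
def fitbox(s,mask,L,W,z0,z1,x0,SS=16):
    # soft silhouette match: mask 0..1 float roi
    ys,xs=np.where(mask>0); a,b,c,d=xs.min()-6,xs.max()+7,ys.min()-6,ys.max()+7
    m=mask[c:d,a:b].astype(np.float32); k=8
    def rend(p):
        q=proj(s,boxpts(L,W,z0,z1,*p))-[a,c]
        h=cv2.convexHull((((q+.5)*k-.5)*16).astype(np.int32))
        I=np.zeros((m.shape[0]*k,m.shape[1]*k),np.float32); cv2.fillConvexPoly(I,h,1.,shift=4)
        I=cv2.resize(I,(m.shape[1],m.shape[0]),interpolation=cv2.INTER_AREA)
        return cv2.GaussianBlur(I,(0,0),.7)
    f=lambda p:((rend(p)-m)**2).sum()
    r=minimize(f,x0,method='Nelder-Mead',options=dict(initial_simplex=np.array([x0,np.add(x0,[.008,0,0]),np.add(x0,[0,.008,0]),np.add(x0,[0,0,.1])]),xatol=1e-4,fatol=1e-3,maxiter=400))
    return r.x,r.fun,m.sum()
def darkmask(s,c,r,bg=130.,fg=35.):
    g=s['image'].max(2).astype(np.float32)
    m=np.clip((bg-g)/(bg-fg),0,1); 
    M=np.zeros_like(m); cv2.circle(M,tuple(int(v) for v in c),r,1.,-1)
    return np.where(m>.08,m,0)*M
E
python3 - <<'E'
from h import *
s=load('top0'); im=s['image']
M=cv2.Rodrigues(s['rvec'])[0]; print('cam',-M.T@s['tvec'])
print(im[200:250,366].max(1)[::1], im[212,340:395].max(1))
print(im[217,150:185].max(1))
def lid(): 
    m=darkmask(s,proj(s,[.4757,-.3137,.146])[0],17,125,40)
    return fitbox(s,m,.076,.018,.112,.146,[.4757,-.3137,-1.24])
print(lid())
m=darkmask(s,proj(s,[.491,.318,.114])[0],24,140,40)
print(fitbox(s,m,.128,.016,.096,.114,[.491,.318,0.04]))
E
```

```text
cam [0.3318643  0.06087185 1.62261288]
[124 128 123 121 132 150 104  81  84 119 127 127 127 128 128 128 126 127
 126 125  86  58  59  56  52  47  70 120 126 124 124 124 123 124 123 124
 124 115 123 150 150 141 149 110 125 126 127 125 124 124] [123 122 122 122 124 120 111  89  77  98 135 152 152 152 151 151 142 125
 123 125 128 127 127 127 129 127 127 128 127 128 126 126 127 128 127 133
 146 152 150 154 152 146 136 126 123 124 128 127 126 127 126 127 126 127
 126]
[152 151 152 154 152 153 154 154 151 155 150  92  71  49  50  52  52  56
  92 126 127 126 127 126 124 121 115 139 142 144 143 143 144 141 144]
(array([ 0.47727015, -0.31427215, -1.25822675]), np.float64(12.805155754089355), np.float32(141.95294))
(array([0.49273998, 0.31955186, 0.10706001]), np.float64(24.131532669067383), np.float32(303.65))
```

```bash
cat >> h.py <<'E'
def circ(x,y,z,r,n=60):
    t=np.linspace(0,2*np.pi,n); return np.c_[x+r*np.cos(t),y+r*np.sin(t),0*t+z]
def overlay(s,c,r,shapes,k=12):
    a,b=int(c[0]-r),int(c[1]-r); im=np.ascontiguousarray(cv2.resize(s['image'][b:b+2*r,a:a+2*r,::-1],None,fx=k,fy=k,interpolation=cv2.INTER_CUBIC))
    for P,col in shapes:
        q=((proj(s,P)-[a,b]+.5)*k-.5)
        cv2.polylines(im,[(q*16).astype(np.int32)],False,col,1,cv2.LINE_AA,shift=4)
    return cv2.resize(im,(400,400))
def boxtop(L,W,z,x,y,yaw): 
    P=boxpts(L,W,z,z,x,y,yaw)[::2]; return P[[0,1,3,2,0]]
E
python3 - <<'E'
from h import *
s=load('top0')
x,y,a=.4767,-.3148,-1.258
A=overlay(s,proj(s,[x,y,.106])[0],30,[(circ(x,y,.106,.062),(0,0,255)),(circ(x,y,.112,.046),(0,255,0)),(boxtop(.076,.018,.146,.4773,-.3143,a),(0,255,255)),([(x-.054,y,.106),(x-.046,y,.106)],(255,0,0)),([(x+.054,y,.106),(x+.046,y,.106)],(255,0,0))])
x,y,a=.4927,.3196,.107
B=overlay(s,proj(s,[x,y,.074])[0],30,[(circ(x,y,.074,.064),(0,0,255)),(circ(x,y,.04,.03),(0,255,0)),(boxtop(.128,.016,.114,x,y,a),(0,255,255))])
cv2.imwrite('pics/ov0.png',np.hstack([A,B]))
E
```

```text
(no output)
```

View pics/ov0.png

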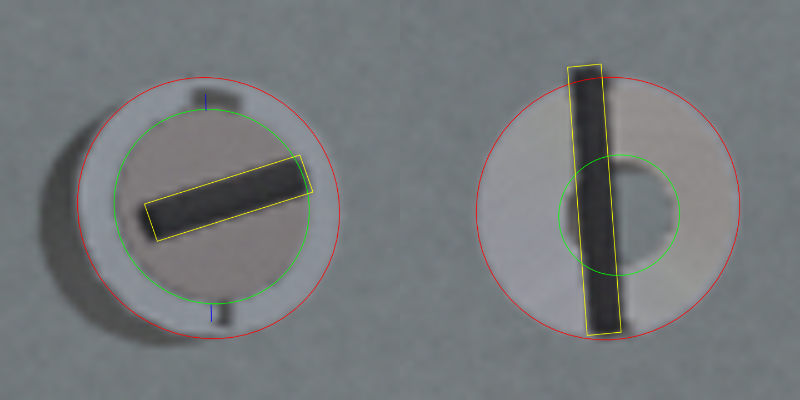

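```bash
cat >> h.py <<'E'
def plan(pos,yaw,st=None):
    """units to target: tool x down, tool y at world yaw"""
    st=st or manip.sense(); R0=R.from_quat(st['tool_rot'])
    ty=np.array([np.cos(yaw),np.sin(yaw),0]); tx=np.array([0,0,-1.]); Rt=R.from_matrix(np.c_[tx,ty,np.cross(tx,ty)])
    sh=R0.inv().apply(np.array(pos)-st['tcp_pos'])/.025; rv=np.degrees((R0.inv()*Rt).as_rotvec())/5
    m=R0.as_matrix(); print('t',round(st['t'],2),'tcp',st['tcp_pos'].round(4),'yaw',round(np.arctan2(m[1,1],m[0,1]),3),'down',m[2,0].round(4),'q6',st['q'][5].round(3),'gap',round(st['finger_gap']*85.4,1),'F',np.round(st['force'],1))
    print('shift',sh.round(2),'turn',rv.round(2))
E
python3 - <<'E'
from h import *
print(R.from_quat(manip.sense()['tool_rot']).as_matrix().round(3))
plan([.477,-.3145,.24],-1.258+np.pi/2)
plan([.477,-.3145,.24],-1.258-np.pi/2)
E
```

```text
[[-0.001  0.421 -0.907]
 [ 0.002 -0.907 -0.421]
 [-1.    -0.002 -0.   ]]
t 0.1 tcp [ 0.2631 -0.5662  0.2304] yaw -1.136 down -1.0 q6 -0.179 gap 85.2 F [-0.4 -0.4 -0.2]
shift [ -0.37  -5.53 -12.  ] turn [-16.6   -0.02   0.02]
t 0.1 tcp [ 0.2631 -0.5662  0.2304] yaw -1.136 down -1.0 q6 -0.179 gap 85.2 F [-0.4 -0.4 -0.2]
shift [ -0.37  -5.53 -12.  ] turn [19.4   0.02  0.02]
```

>>> {"name": "carry_out", "arguments": {
  "commands": [
    [[-0.1,-1.1,-2.4,-1.6,0,0,85],[-0.2,-2.2,-4.8,-3.2,0,0,85],[-0.2,-3.3,-7.2,-4.8,0,0,85],[-0.3,-4.4,-9.6,-6.4,0,0,85],[-0.4,-5.5,-12.0,-8.0,0,0,85]]
  ]
}}

```text
t: 0.6
tcp_pos: [0.4262, -0.3749, 0.2384]
tool_rot: [0.596, 0.381, -0.596, 0.381]
force: [1.2, -0.5, -0.0]
finger_gap: 0.998
```

>>> {"name": "carry_out", "arguments": {
  "commands": [
    [[0,0,0,-1.7,0,0,85],[0,0,0,-3.4,0,0,85],[0,0,0,-5.1,0,0,85],[0,0,0,-6.8,0,0,85],[0,0,0,-8.5,0,0,85]]
  ]
}}

```text
t: 1.1
tcp_pos: [0.4253, -0.3763, 0.2382]
tool_rot: [0.417, 0.572, -0.417, 0.571]
force: [-0.5, -0.3, 0.1]
finger_gap: 0.997
```

```bash
python3 - <<'E'
from h import *
plan([.477,-.3145,.118],-1.258+np.pi/2)
s=save('side','side1'); t=save('top','top1')
x,y=.4767,-.3148
A=overlay(s,proj(s,[x,y,.12])[0],40,[(circ(x,y,.106,.062),(0,0,255)),(circ(x,y,.112,.046),(0,255,0)),(boxtop(.076,.018,.146,.4773,-.3143,-1.258),(0,255,255))])
B=overlay(t,proj(t,[x,y,.12])[0],40,[])
cv2.imwrite('pics/ov1.png',np.hstack([A,B]))
E
```

```text
t 1.1 tcp [ 0.4253 -0.3763  0.2382] yaw 0.31 down -1.0 q6 -1.231 gap 85.2 F [-0.5 -0.3  0.1]
shift [ 4.81  2.72 -1.72] turn [-0.03 -0.01  0.  ]
```

View pics/ov1.png

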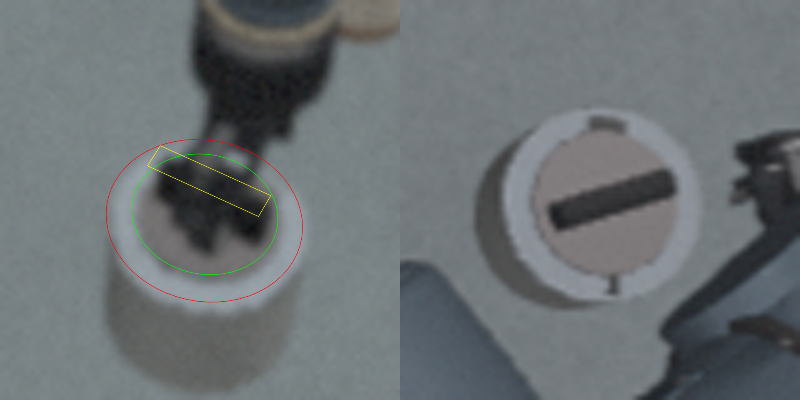

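The side view agrees with the canister model: the rim fits at (205,220) in the crop. Moving over and down next.

>>> {"name": "carry_out", "arguments": {
  "commands": [
    [[0,1.2,-0.8,0,0,0,85],[0,2.4,-1.5,0,0,0,85],[0,2.72,-1.72,0,0,0,85],[1.0,2.72,-1.72,0,0,0,85],[2.5,2.72,-1.72,0,0,0,85]]
  ]
}}

```text
t: 1.7
tcp_pos: [0.4793, -0.3167, 0.1778]
tool_rot: [0.418, 0.567, -0.419, 0.572]
force: [0.3, -0.9, -0.8]
finger_gap: 0.997
```

```bash
python3 - <<'E'
from h import *
plan([.477,-.3145,.118],-1.258+np.pi/2)
E
```

```text
t 1.7 tcp [ 0.4793 -0.3167  0.1778] yaw 0.303 down -1.0 q6 -1.08 gap 85.2 F [ 0.3 -0.9 -0.8]
shift [ 2.39 -0.07 -0.13] turn [-0.12  0.07 -0.03]
```

>>> {"name": "carry_out", "arguments": {
  "commands": [
    [[0.8,-0.07,-0.13,-0.1,0,0,85],[1.6,-0.07,-0.13,-0.1,0,0,85],[2.2,-0.07,-0.13,-0.1,0,0,85],[2.35,-0.07,-0.13,-0.1,0,0,85],[2.35,-0.07,-0.13,-0.1,0,0,85]]
  ]
}}

```text
t: 2.2
tcp_pos: [0.4744, -0.3128, 0.1169]
tool_rot: [0.416, 0.572, -0.416, 0.571]
force: [-0.1, 0.2, 0.2]
finger_gap: 0.993
```

>>> {"name": "carry_out", "arguments": {
  "commands": [
    [[0,0,0,0,0,0,10],[0,0,0,0,0,0,10],[0,0,0,0,0,0,10],[0,0,0,0,0,0,10],[0,0,0,0,0,0,10]]
  ],
  "force": 50
}}

```text
t: 2.7
tcp_pos: [0.4753, -0.313, 0.1181]
tool_rot: [0.416, 0.571, -0.416, 0.572]
force: [0.3, 0.3, -1.4]
finger_gap: 0.203
```

```bash
python3 - <<'E'
from h import *
plan([.477,-.3148,.118],-1.258+np.pi/2)
print(manip.sense()['ft_torque'])
E
```

```text
t 2.7 tcp [ 0.4753 -0.313   0.1181] yaw 0.312 down -1.0 q6 -1.091 gap 17.4 F [ 0.3  0.3 -1.4]
shift [0.01 0.04 0.09] turn [-0.    0.01 -0.01]
[0.0001123  0.03696773 0.05873445]
```

>>> {"name": "carry_out", "arguments": {
  "commands": [
    [[0,0,0,-1.2,0,0,10],[0,0,0,-2.4,0,0,10],[0,0,0,-3.6,0,0,10],[0,0,0,-4.8,0,0,10],[0,0,0,-6.0,0,0,10]]
  ]
}}

```text
t: 3.2
tcp_pos: [0.4752, -0.3132, 0.1181]
tool_rot: [0.252, 0.66, -0.253, 0.661]
force: [-0.3, -0.6, 1.9]
finger_gap: 0.203
```

```bash
python3 - <<'E'
from h import *
plan([.477,-.3148,.118],np.pi/2)
print(manip.sense()['ft_torque'])
s=save('side','side2'); t=save('top','top2')
x,y=.4767,-.3148
A=overlay(s,proj(s,[x,y,.12])[0],40,[])
B=overlay(t,proj(t,[x,y,.12])[0],40,[])
cv2.imwrite('pics/ov2.png',np.hstack([A,B]))
E
```

```text
t 3.2 tcp [ 0.4752 -0.3132  0.1181] yaw 0.84 down -1.0 q6 -1.619 gap 17.4 F [-0.3 -0.6  1.9]
shift [0.  0.  0.1] turn [-8.37  0.02  0.01]
[ 0.06066441  0.05953181 -0.11045424]
```

View pics/ov2.png

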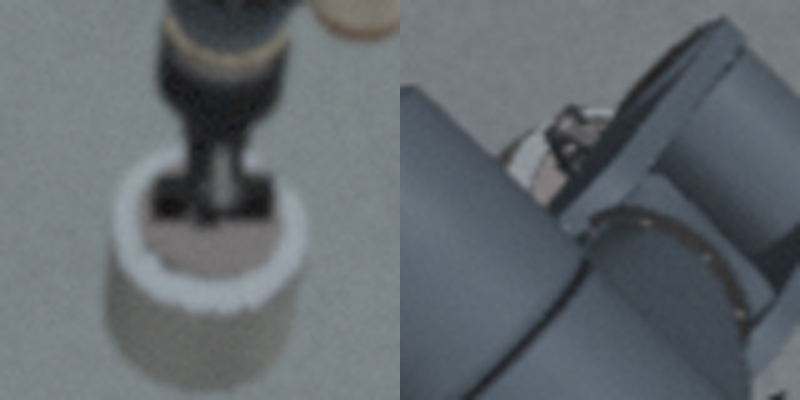

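The side crop shows the fingers holding the bar at (215,205) and the bar turning with the tool. Turning on towards the stop.

>>> {"name": "carry_out", "arguments": {
  "commands": [
    [[0,0,0,-1.2,0,0,10],[0,0,0,-2.4,0,0,10],[0,0,0,-3.6,0,0,10],[0,0,0,-4.8,0,0,10],[0,0,0,-6.0,0,0,10]]
  ]
}}

```text
t: 3.8
tcp_pos: [0.4759, -0.315, 0.1183]
tool_rot: [0.073, 0.702, -0.076, 0.704]
force: [-0.6, -4.5, 2.3]
finger_gap: 0.202
```

```bash
python3 - <<'E'
from h import *
plan([.477,-.3148,.118],np.pi/2)
print(manip.sense()['ft_torque'])
E
```

```text
t 3.8 tcp [ 0.4759 -0.315   0.1183] yaw 1.361 down -1.0 q6 -2.14 gap 17.2 F [-0.6 -4.5  2.3]
shift [0.01 0.02 0.04] turn [-2.4   0.04  0.05]
[-0.79792208  0.18446459 -0.23988324]
```

>>> {"name": "carry_out", "arguments": {
  "commands": [
    [[0,0,0,-0.4,0,0,10],[0,0,0,-0.8,0,0,10],[0,0,0,-1.2,0,0,10],[0,0,0,-1.6,0,0,10],[0,0,0,-1.6,0,0,10]]
  ]
}}

```text
t: 4.3
tcp_pos: [0.4759, -0.3158, 0.1183]
tool_rot: [0.024, 0.706, -0.028, 0.708]
force: [-1.8, -5.3, 1.2]
finger_gap: 0.201
```

```bash
python3 - <<'E'
from h import *
plan([.477,-.3148,.118],np.pi/2)
print(manip.sense()['ft_torque'])
E
```

```text
t 4.3 tcp [ 0.4759 -0.3158  0.1183] yaw 1.497 down -1.0 q6 -2.276 gap 17.2 F [-1.8 -5.3  1.2]
shift [0.01 0.04 0.04] turn [-0.84  0.04  0.07]
[-0.88016743  0.11642398 -0.14001483]
```

>>> {"name": "carry_out", "arguments": {
  "commands": [
    [[0,0,0,-0.4,0,0,10],[0,0,0,-0.8,0,0,10],[0,0,0,-1.2,0,0,10],[0,0,0,-1.2,0,0,10],[0,0,0,-1.2,0,0,10]]
  ]
}}

```text
t: 4.8
tcp_pos: [0.4761, -0.3172, 0.1185]
tool_rot: [-0.013, 0.706, 0.007, 0.708]
force: [-1.2, -7.9, 1.3]
finger_gap: 0.201
```

```bash
python3 - <<'E'
from h import *
plan([.477,-.3148,.118],np.pi/2)
print(manip.sense()['ft_torque'])
E
```

```text
t 4.8 tcp [ 0.4761 -0.3172  0.1185] yaw 1.6 down -1.0 q6 -2.379 gap 17.2 F [-1.2 -7.9  1.3]
shift [0.02 0.09 0.04] turn [0.33 0.04 0.09]
[-1.37858837  0.41855365 -0.54744348]
```

>>> {"name": "carry_out", "arguments": {
  "commands": [
    [[0,0,0,-0.3,0,0,10],[0,0,0,-0.6,0,0,10],[0,0,0,-0.8,0,0,10],[0,0,0,-0.8,0,0,10],[0,0,0,-0.8,0,0,10]]
  ]
}}

```text
t: 5.3
tcp_pos: [0.4758, -0.3173, 0.1187]
tool_rot: [-0.036, 0.705, 0.03, 0.708]
force: [-4.0, -9.3, 2.3]
finger_gap: 0.202
```

```bash
python3 - <<'E'
from h import *
plan([.477,-.3148,.118],np.pi/2)
print(manip.sense()['ft_torque'])
E
```

```text
t 5.3 tcp [ 0.4758 -0.3173  0.1187] yaw 1.664 down -1.0 q6 -2.445 gap 17.3 F [-4.  -9.3  2.3]
shift [0.03 0.09 0.06] turn [1.07 0.05 0.08]
[-1.51988348  0.6885467  -1.6724837 ]
```

Torque has risen to -1.7 Nm, so the lid is at the stop. I relieve it a little and look before lifting.

>>> {"name": "carry_out", "arguments": {
  "commands": [
    [[0,-0.1,0,0.3,0,0,10],[0,-0.15,0,0.4,0,0,10],[0,-0.15,0,0.4,0,0,10],[0,-0.15,0,0.4,0,0,10],[0,-0.15,0,0.4,0,0,10]]
  ]
}}

```text
t: 5.8
tcp_pos: [0.4755, -0.3176, 0.1183]
tool_rot: [-0.024, 0.706, 0.022, 0.707]
force: [-3.1, -3.9, 6.3]
finger_gap: 0.197
```

```bash
python3 - <<'E'
from h import *
plan([.477,-.3148,.118],np.pi/2)
print(manip.sense()['ft_torque'])
s=save('side','side3'); t=save('top','top3')
x,y=.4767,-.3148
A=overlay(s,proj(s,[x,y,.12])[0],40,[])
B=overlay(t,proj(t,[x,y,.12])[0],40,[])
cv2.imwrite('pics/ov3.png',np.hstack([A,B]))
E
```

```text
t 5.8 tcp [ 0.4755 -0.3176  0.1183] yaw 1.636 down -1.0 q6 -2.419 gap 16.8 F [-3.1 -3.9  6.3]
shift [0.01 0.11 0.07] turn [0.75 0.01 0.03]
[-0.53789576  0.3409242  -0.75954777]
```

View pics/ov3.png

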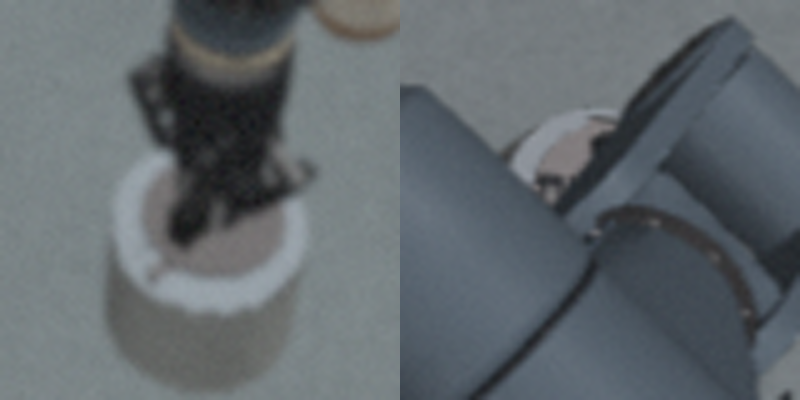

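The side crop shows the bar's near end (180,235) pointing at the notch (158,270). I lift gently and watch the force.

>>> {"name": "carry_out", "arguments": {
  "commands": [
    [[-0.1,0,0,0,0,0,5],[-0.3,0,0,0,0,0,5],[-0.5,0,0,0,0,0,5],[-0.7,0,0,0,0,0,5],[-0.8,0,0,0,0,0,5]]
  ],
  "force": 70
}}

```text
t: 6.4
tcp_pos: [0.4751, -0.3173, 0.1357]
tool_rot: [-0.024, 0.707, 0.023, 0.706]
force: [2.1, -5.8, -12.1]
finger_gap: 0.202
```

```bash
python3 - <<'E'
from h import *
plan([.477,-.3148,.118],np.pi/2)
print(manip.sense()['ft_torque'])
s=save('side','side4')
x,y=.4767,-.3148
cv2.imwrite('pics/ov4.png',overlay(s,proj(s,[x,y,.12])[0],40,[]))
E
```

```text
t 6.4 tcp [ 0.4751 -0.3173  0.1357] yaw 1.637 down -1.0 q6 -2.42 gap 17.3 F [  2.1  -5.8 -12.1]
shift [0.71 0.1  0.08] turn [ 0.76 -0.01  0.01]
[-1.29698389 -0.02979085 -0.79287616]
```

View pics/ov4.png

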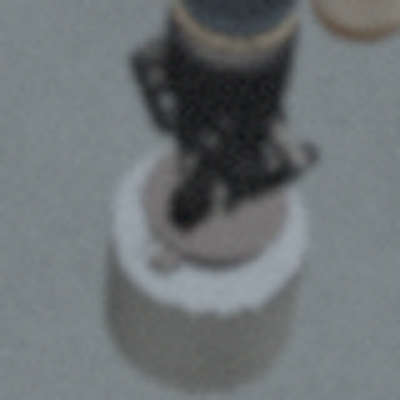

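>>> {"name": "carry_out", "arguments": {
  "commands": [
    [[0,-0.1,0,0.2,0,0,5],[-0.3,-0.1,0,0.2,0,0,5],[-0.7,-0.1,0,0.2,0,0,5],[-1.1,-0.1,0,0.2,0,0,5],[-1.5,-0.1,0,0.2,0,0,5]]
  ]
}}

```text
t: 6.95
tcp_pos: [0.4755, -0.3187, 0.1764]
tool_rot: [-0.018, 0.707, 0.018, 0.707]
force: [-0.2, -0.2, -2.4]
finger_gap: 0.202
```

>>> {"name": "carry_out", "arguments": {
  "commands": [
    [[-0.4,0,0,0,0,0,5],[-0.8,0,0,0,0,0,5],[-1.2,0,0,0,0,0,5],[-1.2,0,0,0,0,0,5],[-1.2,0,0,0,0,0,5]]
  ]
}}

```text
t: 7.45
tcp_pos: [0.4753, -0.319, 0.2052]
tool_rot: [-0.018, 0.707, 0.018, 0.707]
force: [0.1, 0.4, -2.5]
finger_gap: 0.198
```

```bash
python3 - <<'E'
from h import *
plan([.665,.037,.118],np.pi/2)
print(manip.sense()['ft_torque'])
s=save('side','side5')
x,y=.4767,-.3148
A=overlay(s,proj(s,[x,y,.14])[0],50,[]);t=save('top','top5')
B=overlay(t,proj(t,[x,y,.14])[0],50,[])
cv2.imwrite('pics/ov5.png',np.hstack([A,B]))
E
```

```text
t 7.45 tcp [ 0.4753 -0.319   0.2052] yaw 1.622 down -1.0 q6 -2.408 gap 16.9 F [ 0.1  0.4 -2.5]
shift [ 3.49 13.84  8.3 ] turn [0.58 0.   0.  ]
[0.00209387 0.0304371  0.01798648]
```

View pics/ov5.png

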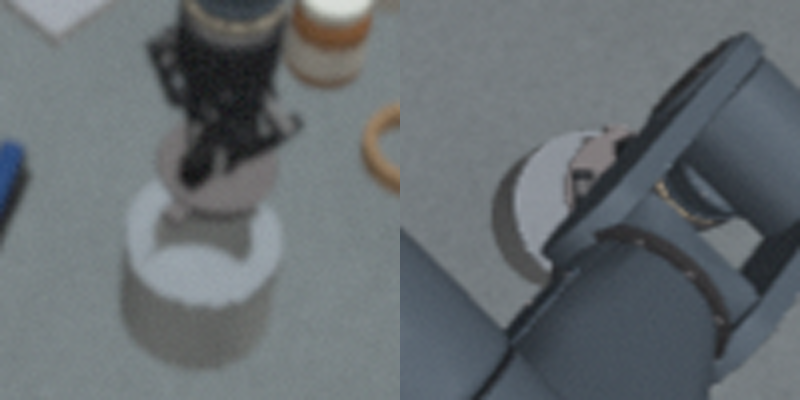

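The lid is out and hanging level, with 2.5 N on the wrist, and the side crop shows the empty neck at (205,240). Moving to the tray, centre (0.664, 0.0375).

>>> {"name": "carry_out", "arguments": {
  "commands": [
    [[-0.2,0.8,0.5,0,0,0,5],[-0.2,2.0,1.2,0,0,0,5],[-0.2,3.4,2.0,0,0,0,5],[-0.2,4.8,2.9,0,0,0,5],[-0.2,6.2,3.7,0,0,0,5]]
  ]
}}

```text
t: 8.05
tcp_pos: [0.5603, -0.158, 0.2092]
tool_rot: [-0.018, 0.707, 0.018, 0.707]
force: [-1.0, -0.2, -2.0]
finger_gap: 0.2
```

>>> {"name": "carry_out", "arguments": {
  "commands": [
    [[0,1.4,0.8,0,0,0,5],[0,2.8,1.7,0,0,0,5],[0,4.2,2.5,0,0,0,5],[0,5.4,3.2,0,0,0,5],[0,6.2,3.7,0,0,0,5]]
  ]
}}

```text
t: 8.55
tcp_pos: [0.6447, 0.0028, 0.2089]
tool_rot: [-0.018, 0.707, 0.019, 0.706]
force: [0.2, -0.4, -2.3]
finger_gap: 0.199
```

```bash
python3 - <<'E'
from h import *
plan([.664,.0375,.06],np.pi/2)
E
```

```text
t 8.55 tcp [0.6447 0.0028 0.2089] yaw 1.624 down -1.0 q6 -1.793 gap 17.0 F [ 0.2 -0.4 -2.3]
shift [5.96 1.34 0.85] turn [ 0.6  -0.02 -0.01]
```

>>> {"name": "carry_out", "arguments": {
  "commands": [
    [[0,0.8,0.5,0,0,0,5],[0,1.34,0.85,0,0,0,5],[1.2,1.34,0.85,0,0,0,5],[2.6,1.34,0.85,0,0,0,5],[4.0,1.34,0.85,0,0,0,5]]
  ]
}}

```text
t: 9.05
tcp_pos: [0.664, 0.0345, 0.1088]
tool_rot: [-0.018, 0.707, 0.018, 0.707]
force: [-1.0, 0.2, -3.0]
finger_gap: 0.195
```

```bash
python3 - <<'E'
from h import *
plan([.664,.0375,.045],np.pi/2)
s=save('side','side6');t=save('top','top6')
p=[.664,.0375,.05]
tr=lambda z,L=.16,W=.15:boxtop(L,W,z,.664,.0375,0)
A=overlay(s,proj(s,p)[0],55,[(tr(.018),(0,255,255))])
B=overlay(t,proj(t,p)[0],55,[(tr(.018),(0,255,255))])
cv2.imwrite('pics/ov6.png',np.hstack([A,B]))
E
```

```text
t 9.05 tcp [0.664  0.0345 0.1088] yaw 1.622 down -1.0 q6 -1.737 gap 16.7 F [-1.   0.2 -3. ]
shift [2.55 0.12 0.01] turn [0.58 0.   0.  ]
```

View pics/ov6.png

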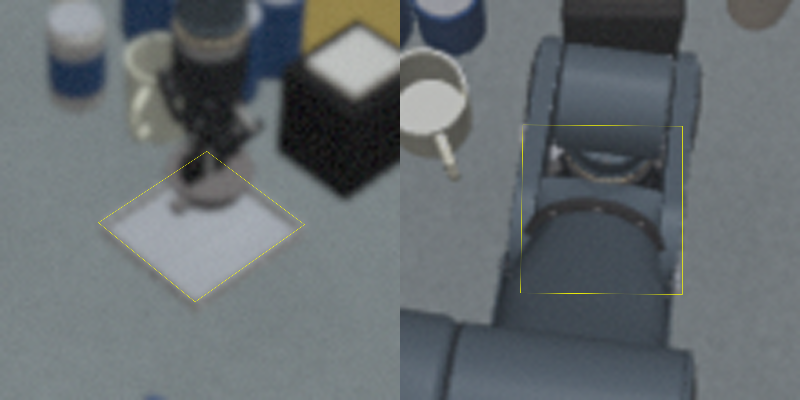

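The tray outline matches in both views, and the lid at (215,185) in the side crop sits over the tray. Lowering.

>>> {"name": "carry_out", "arguments": {
  "commands": [
    [[0.7,0.1,0,0,0,0,5],[1.4,0.1,0,0,0,0,5],[2.0,0.1,0,0,0,0,5],[2.3,0.1,0,0,0,0,5],[2.4,0.1,0,0,0,0,5]]
  ]
}}

```text
t: 9.65
tcp_pos: [0.6637, 0.0369, 0.0496]
tool_rot: [-0.018, 0.707, 0.018, 0.707]
force: [-0.6, 0.3, -1.8]
finger_gap: 0.198
```

>>> {"name": "carry_out", "arguments": {
  "commands": [
    [[0.1,0,0,0,0,0,5],[0.2,0,0,0,0,0,5],[0.25,0,0,0,0,0,5],[0.3,0,0,0,0,0,5],[0.3,0,0,0,0,0,5]]
  ]
}}

```text
t: 10.15
tcp_pos: [0.6638, 0.0371, 0.0426]
tool_rot: [-0.018, 0.707, 0.018, 0.707]
force: [-0.6, -0.9, -2.2]
finger_gap: 0.201
```

>>> {"name": "carry_out", "arguments": {
  "commands": [
    [[0.04,0,0,0,0,0,5],[0.08,0,0,0,0,0,5],[0.12,0,0,0,0,0,5],[0.15,0,0,0,0,0,5],[0.15,0,0,0,0,0,5]]
  ]
}}

```text
t: 10.65
tcp_pos: [0.664, 0.0371, 0.0402]
tool_rot: [-0.018, 0.707, 0.018, 0.707]
force: [-2.2, 0.1, 6.0]
finger_gap: 0.196
```

>>> {"name": "carry_out", "arguments": {
  "commands": [
    [[0,0,0,0,0,0,45],[0,0,0,0,0,0,45],[0,0,0,0,0,0,45],[-0.5,0,0,0,0,0,45],[-1.2,0,0,0,0,0,45]]
  ]
}}

```text
t: 11.15
tcp_pos: [0.663, 0.0371, 0.0684]
tool_rot: [-0.018, 0.708, 0.018, 0.706]
force: [0.5, -0.6, 0.0]
finger_gap: 0.524
```

>>> {"name": "carry_out", "arguments": {
  "commands": [
    [[-1.5,0,0,0,0,0,60],[-3.0,0,0,0,0,0,60],[-4.5,0,0,0,0,0,60],[-5.8,0,0,0,0,0,60],[-6.5,0,0,0,0,0,60]]
  ]
}}

```text
t: 11.65
tcp_pos: [0.6654, 0.037, 0.236]
tool_rot: [-0.018, 0.705, 0.018, 0.709]
force: [0.6, 0.5, -0.6]
finger_gap: 0.698
```

```bash
python3 - <<'E'
from h import *
plan([.4925,.319,.20],.09+np.pi/2)
s=save('side','side7')
p=[.664,.0375,.05]
A=overlay(s,proj(s,p)[0],55,[])
x,y=.4925,.319
B=overlay(s,proj(s,[x,y,.08])[0],55,[(circ(x,y,.074,.064),(0,0,255)),(boxtop(.128,.016,.114,x,y,.09),(0,255,255))])
cv2.imwrite('pics/ov7.png',np.hstack([A,B]))
E
```

```text
t 11.65 tcp [0.6654 0.037  0.236 ] yaw 1.622 down -1.0 q6 -1.734 gap 59.6 F [ 0.6  0.5 -0.6]
shift [ 1.39 11.62 -6.34] turn [-0.45  0.08  0.01]
```

View pics/ov7.png

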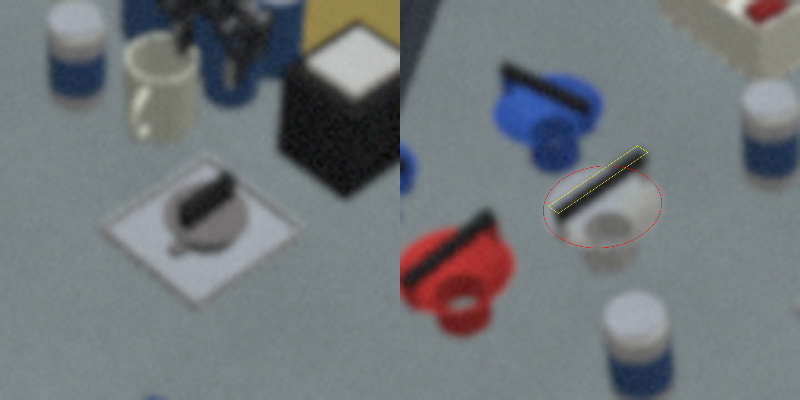

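The side crop shows the lid flat in the tray at (205,215). The silver funnel is at (605,205) with its bar slightly off my model, so I refine using both views.

```bash
python3 - <<'E'
from h import *
t=load('top0'); s=load('side7')
p0=[.4925,.319,.09]
for n,v in(('top',t),('side',s)):
    c=proj(v,[.4925,.319,.105])[0]
    for bg,fg in((120,45),(100,40)):
        m=darkmask(v,c,21 if n=='top' else 18,bg,fg)
        print(n,fitbox(v,m,.128,.016,.096,.114,p0))
def two(p):
    return 0
p=[.4925,.319,.09]
B=overlay(s,proj(s,[p[0],p[1],.09])[0],25,[(boxtop(.128,.016,.114,*p),(0,255,255)),(boxtop(.128,.016,.096,*p),(0,255,0)),(circ(p[0],p[1],.074,.064),(0,0,255)),(circ(p[0],p[1],0,.03),(0,0,255))])
A=overlay(t,proj(t,[p[0],p[1],.09])[0],30,[(boxtop(.128,.016,.114,*p),(0,255,255)),(circ(p[0],p[1],.074,.064),(0,0,255)),(circ(p[0],p[1],0.0,.03),(0,0,255))])
cv2.imwrite('pics/ov8.png',np.hstack([A,B]))
E
```

```text
top (array([0.49302392, 0.31981596, 0.10730766]), np.float64(14.848749160766602), np.float32(201.25333))
top (array([0.49332734, 0.31976262, 0.10558037]), np.float64(28.252840042114258), np.float32(163.70001))
side (array([0.49373309, 0.31613261, 0.15524484]), np.float64(47.931087493896484), np.float32(144.42667))
side (array([0.49419562, 0.3161881 , 0.17889652]), np.float64(58.25010299682617), np.float32(89.316666))
```

View pics/ov8.png

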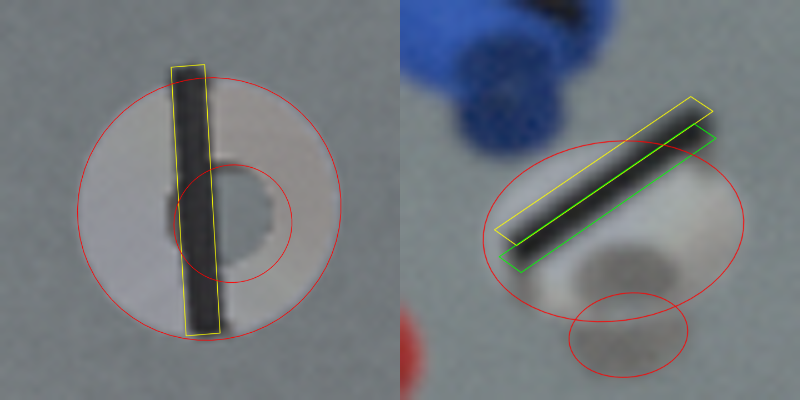

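>>> {"name": "carry_out", "arguments": {
  "commands": [
    [[0.2,1.5,-0.8,-0.1,0,0,70],[0.3,3.2,-1.7,-0.2,0,0,70],[0.4,4.9,-2.7,-0.3,0,0,70],[0.4,6.6,-3.6,-0.5,0,0,70],[0.4,8.3,-4.5,-0.6,0,0,70]]
  ]
}}

```text
t: 12.2
tcp_pos: [0.5393, 0.2398, 0.2209]
tool_rot: [-0.036, 0.706, 0.036, 0.706]
force: [0.4, 0.1, 0.3]
finger_gap: 0.821
```

```bash
python3 - <<'E'
from h import *
plan([.493,.3185,.15],.105+np.pi/2)
E
```

```text
t 12.2 tcp [0.5393 0.2398 0.2209] yaw 1.674 down -1.0 q6 -1.445 gap 70.2 F [0.4 0.1 0.3]
shift [ 2.84  3.32 -1.52] turn [-0.02 -0.01 -0.  ]
```

>>> {"name": "carry_out", "arguments": {
  "commands": [
    [[0,1.2,-0.5,0,0,0,70],[0,2.4,-1.1,0,0,0,70],[0,3.32,-1.52,0,0,0,70],[0.6,3.32,-1.52,0,0,0,70],[1.6,3.32,-1.52,0,0,0,70]]
  ]
}}

```text
t: 12.7
tcp_pos: [0.4949, 0.3188, 0.1824]
tool_rot: [-0.037, 0.705, 0.038, 0.708]
force: [0.2, -0.7, -0.7]
finger_gap: 0.821
```

```bash
python3 - <<'E'
from h import *
plan([.493,.3185,.088],.105+np.pi/2)
E
```

```text
t 12.7 tcp [0.4949 0.3188 0.1824] yaw 1.676 down -1.0 q6 -1.294 gap 70.1 F [ 0.2 -0.7 -0.7]
shift [ 3.78 -0.01 -0.1 ] turn [ 0.01  0.05 -0.01]
```

>>> {"name": "carry_out", "arguments": {
  "commands": [
    [[1.0,0,-0.05,0,0,0,70],[2.0,0,-0.05,0,0,0,70],[3.0,0,-0.05,0,0,0,70],[3.6,0,-0.05,0,0,0,70],[3.75,0,-0.05,0,0,0,70]]
  ]
}}

```text
t: 13.2
tcp_pos: [0.4917, 0.3164, 0.0853]
tool_rot: [-0.037, 0.708, 0.036, 0.705]
force: [0.9, 0.0, -0.2]
finger_gap: 0.817
```

```bash
python3 - <<'E'
from h import *
plan([.493,.3185,.088],.105+np.pi/2)
s=save('side','side8'); t=save('top','top8')
p=[.493,.3185,.1]
A=overlay(t,proj(t,p)[0],35,[]);B=overlay(s,proj(s,p)[0],35,[])
cv2.imwrite('pics/ov9.png',np.hstack([A,B]))
E
```

```text
t 13.2 tcp [0.4917 0.3164 0.0853] yaw 1.674 down -1.0 q6 -1.293 gap 69.8 F [ 0.9  0.  -0.2]
shift [-0.11  0.08  0.06] turn [-0.02 -0.05  0.01]
```

View pics/ov9.png

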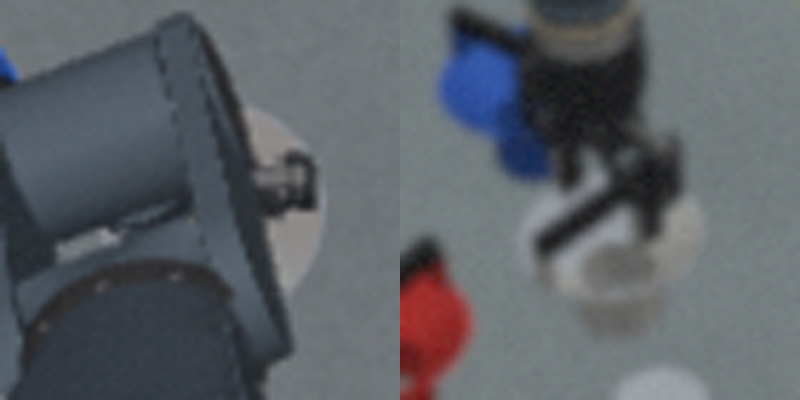

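The side crop shows the fingers straddling the bar, left finger at (570,170) and right at (650,215). Closing.

>>> {"name": "carry_out", "arguments": {
  "commands": [
    [[0,0,0,0,0,0,5],[0,0,0,0,0,0,5],[0,0,0,0,0,0,5],[0,0,0,0,0,0,5],[0,0,0,0,0,0,5]]
  ],
  "force": 60
}}

```text
t: 13.8
tcp_pos: [0.4938, 0.3176, 0.0883]
tool_rot: [-0.036, 0.706, 0.037, 0.707]
force: [-0.3, 1.6, 3.2]
finger_gap: 0.178
```

```bash
python3 - <<'E'
from h import *
plan([.493,.3185,.088],.105+np.pi/2)
E
```

```text
t 13.8 tcp [0.4938 0.3176 0.0883] yaw 1.674 down -1.0 q6 -1.293 gap 15.2 F [-0.3  1.6  3.2]
shift [ 0.01  0.04 -0.03] turn [-0.02  0.02 -0.01]
```

>>> {"name": "carry_out", "arguments": {
  "commands": [
    [[-0.4,0,0,0,0,0,5],[-1.2,0,0,0,0,0,5],[-2.6,0,0,0,0,0,5],[-4.0,0,0,0,0,0,5],[-5.2,0,0,0,0,0,5]]
  ]
}}

```text
t: 14.3
tcp_pos: [0.493, 0.3168, 0.2192]
tool_rot: [-0.037, 0.706, 0.036, 0.706]
force: [0.8, -0.3, -2.0]
finger_gap: 0.176
```

>>> {"name": "carry_out", "arguments": {
  "commands": [
    [[-0.8,0,0,0,0,0,5],[-1.5,0,0,0,0,0,5],[-1.8,0,0,0,0,0,5],[-1.8,0,0,0,0,0,5],[-1.8,0,0,0,0,0,5]]
  ]
}}

```text
t: 14.8
tcp_pos: [0.4926, 0.3167, 0.2616]
tool_rot: [-0.037, 0.707, 0.036, 0.705]
force: [0.2, -0.3, -2.7]
finger_gap: 0.178
```

```bash
python3 - <<'E'
from h import *
st=manip.sense(); x,y,z=st['tcp_pos']
s=save('side','side9'); t=save('top','top9')
plan([.4767,-.3148,.262],np.pi/2)
z0=z-.088; a=.105
sh=[(circ(x,y,z0+.074,.064),(0,0,255)),(circ(x,y,z0,.03),(0,0,255)),(boxtop(.128,.016,z0+.114,x,y,a),(0,255,255))]
p=[x,y,z]
A=overlay(t,proj(t,p)[0],35,sh);B=overlay(s,proj(s,p)[0],35,sh)
cv2.imwrite('pics/ov10.png',np.hstack([A,B]))
E
```

```text
t 14.9 tcp [0.4925 0.3167 0.261 ] yaw 1.674 down -1.0 q6 -1.293 gap 14.7 F [ 0.8 -0.  -2.8]
shift [-1.000e-02 -2.506e+01 -3.230e+00] turn [ 1.18 -0.03  0.01]
```

View pics/ov10.png

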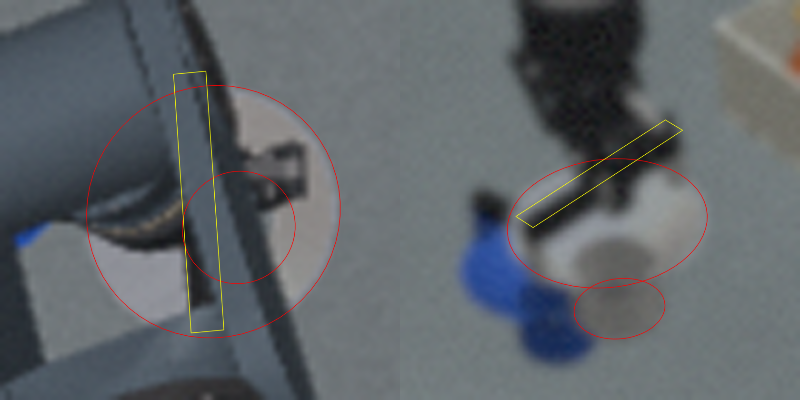

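The funnel hangs upright, matching the model to within 1-2 mm in both views. Carrying it across.

>>> {"name": "carry_out", "arguments": {
  "commands": [
    [[-0.1,-0.8,-0.1,0,0,0,5],[-0.1,-2.2,-0.3,0,0,0,5],[-0.1,-3.8,-0.5,0,0,0,5],[-0.1,-5.4,-0.7,0,0,0,5],[-0.1,-7.0,-0.9,0,0,0,5]]
  ]
}}

```text
t: 15.4
tcp_pos: [0.4882, 0.1393, 0.2639]
tool_rot: [-0.037, 0.707, 0.037, 0.705]
force: [0.3, 0.4, -2.4]
finger_gap: 0.177
```

>>> {"name": "carry_out", "arguments": {
  "commands": [
    [[0,-1.6,-0.2,0,0,0,5],[0,-3.2,-0.4,0,0,0,5],[0,-4.8,-0.6,0,0,0,5],[0,-6.4,-0.8,0,0,0,5],[0,-8.0,-1.0,0,0,0,5]]
  ]
}}

```text
t: 15.9
tcp_pos: [0.484, -0.0623, 0.2641]
tool_rot: [-0.036, 0.707, 0.037, 0.706]
force: [0.0, -0.3, -1.5]
finger_gap: 0.175
```

>>> {"name": "carry_out", "arguments": {
  "commands": [
    [[0,-1.6,-0.2,0,0,0,5],[0,-3.2,-0.4,0,0,0,5],[0,-4.8,-0.6,0,0,0,5],[0,-6.2,-0.8,0,0,0,5],[0,-7.0,-0.9,0,0,0,5]]
  ]
}}

```text
t: 16.4
tcp_pos: [0.4799, -0.2401, 0.2639]
tool_rot: [-0.036, 0.707, 0.036, 0.706]
force: [-0.2, -0.1, -1.8]
finger_gap: 0.178
```

```bash
python3 - <<'E'
from h import *
plan([.4767,-.3148,.21],.1+np.pi/2)
E
```

```text
t 16.4 tcp [ 0.4799 -0.2401  0.2639] yaw 1.672 down -1.0 q6 -2.343 gap 15.2 F [-0.2 -0.1 -1.8]
shift [ 2.16 -2.96 -0.43] turn [ 0.01 -0.01  0.  ]
```

>>> {"name": "carry_out", "arguments": {
  "commands": [
    [[0,-1.2,-0.2,0,0,0,5],[0,-2.4,-0.4,0,0,0,5],[0,-2.98,-0.43,0,0,0,5],[0,-2.98,-0.43,0,0,0,5],[0.5,-2.98,-0.43,0,0,0,5]]
  ]
}}

```text
t: 16.9
tcp_pos: [0.478, -0.3122, 0.253]
tool_rot: [-0.037, 0.705, 0.036, 0.707]
force: [0.4, 0.2, -1.9]
finger_gap: 0.173
```

```bash
python3 - <<'E'
from h import *
st=manip.sense(); x,y,z=st['tcp_pos']
s=save('side','side10'); t=save('top','top10')
plan([.476,-.316,.2],.1+np.pi/2)
z0=z-.088; a=.1
X,Y=.476,-.316
sh=[(circ(x,y,z0+.074,.064),(0,0,255)),(circ(x,y,z0,.03),(0,0,255)),(boxtop(.128,.016,z0+.114,x,y,a),(0,255,255)),(circ(X,Y,.106,.062),(0,255,0)),(circ(X,Y,.106,.04),(0,255,0)),(circ(X,Y,0,.062),(0,255,0))]
p=[x,y,z-.06]
A=overlay(t,proj(t,p)[0],35,sh);B=overlay(s,proj(s,p)[0],40,sh)
cv2.imwrite('pics/ov11.png',np.hstack([A,B]))
E
```

```text
t 17.0 tcp [ 0.476  -0.3096  0.2501] yaw 1.675 down -1.0 q6 -2.449 gap 15.1 F [ 0.3  1.2 -3.5]
shift [ 2.   -0.27 -0.02] turn [ 0.05 -0.04 -0.06]
```

View pics/ov11.png

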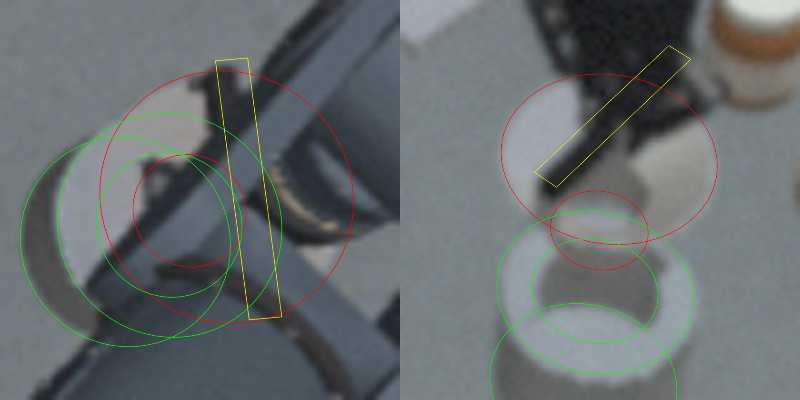

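```bash
python3 - <<'E'
from h import *
st=manip.sense(); x,y,z=st['tcp_pos']; print(x,y,z)
s=load('side10')
x,y,z=.476,-.3096,.2501
z0=z-.088; a=.105
X,Y=.477,-.3148
sh=[(circ(x,y,z0+.074,.064),(0,0,255)),(circ(x,y,z0,.03),(0,0,255)),(circ(X,Y,.106,.062),(0,255,0)),(circ(X,Y,.106,.04),(0,255,0)),(circ(X,Y,0,.062),(0,255,0))]
B=overlay(s,proj(s,[x,y,.14])[0],30,sh,k=20)
C=overlay(s,proj(s,[x,y,.14])[0],30,[],k=20)
cv2.imwrite('pics/ov12.png',np.hstack([B,C]))
e=proj(s,[X,Y,.106]);
for d in([.01,0,0],[0,.01,0]): print(proj(s,np.add([X,Y,.106],d))-e)
t=load('top0')
# top: edge fit of rim outer using gradient sampling
def edgefit(v,z,r,p0,lo=None):
    from scipy.optimize import least_squares
    g=cv2.GaussianBlur(v['image'].mean(2).astype(np.float32),(0,0),.8)
    def score(p):
        s1=0
        I=proj(v,circ(p[0],p[1],z,r-.003,180)).astype(np.float32);O=proj(v,circ(p[0],p[1],z,r+.003,180)).astype(np.float32)
        f=lambda q:cv2.remap(g,q[:,0].reshape(-1,1),q[:,1].reshape(-1,1),cv2.INTER_LINEAR).ravel()
        return -np.clip(f(I)-f(O),-10,25).mean()
    return minimize(score,p0,method='Nelder-Mead',options=dict(initial_simplex=[p0,np.add(p0,[.005,0]),np.add(p0,[0,.005])]))
for n,v in(('top0',t),('side10',s)):
  r=edgefit(v,.106,.062,[X,Y]); print(n,'rim',r.x,r.fun)
  r=edgefit(v,z0+.074 if n!='top0' else .074,.064,[x,y] if n!='top0' else [.4928,.319]); print(n,'funnel',r.x,r.fun)
r=edgefit(load('side7'),.106,.062,[X,Y]);print('side7',r.x,r.fun)
r=edgefit(load('side7'),.106,.04,[X,Y]);print('side7in',r.x,r.fun)
r=edgefit(s,.106,.04,[X,Y]);print('side10in',r.x,r.fun)
E
```

```text
0.47603464347005725 -0.3095788916408982 0.2500501191100617
[[ 2.17468161 -1.74730052]]
[[-2.28877897 -1.94313717]]
top0 rim [ 0.47779017 -0.31553379] -17.65534019470215
top0 funnel [0.49305761 0.31950185] -13.562567710876465
side10 rim [ 0.47538906 -0.32040989] -16.60700225830078
side10 funnel [ 0.47756359 -0.31360227] -10.93069839477539
side7 [ 0.47505108 -0.32055626] -17.053842544555664
side7in [ 0.46720291 -0.29703443] -3.600733518600464
side10in [ 0.44623328 -0.32389388] -9.40064525604248
```

View pics/ov12.png

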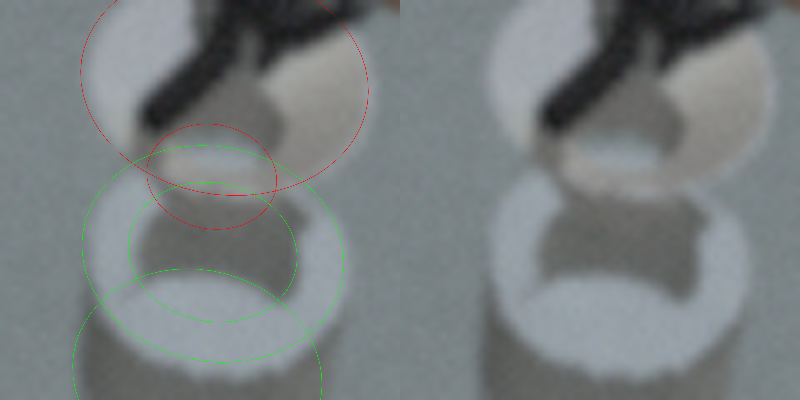

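```bash
python3 - <<'E'
from h import *
plan([.476,-.3175,.16],.1+np.pi/2)
E
```

```text
t 17.0 tcp [ 0.476  -0.3096  0.2501] yaw 1.675 down -1.0 q6 -2.449 gap 15.1 F [ 0.3  1.2 -3.5]
shift [ 3.6  -0.33 -0.02] turn [ 0.05 -0.04 -0.06]
```

>>> {"name": "carry_out", "arguments": {
  "commands": [
    [[0.3,-0.14,0,0,0,0,5],[0.6,-0.14,0,0,0,0,5],[0.8,-0.14,0,0,0,0,5],[0.8,-0.14,0,0,0,0,5],[0.8,-0.14,0,0,0,0,5]]
  ]
}}

```text
t: 17.5
tcp_pos: [0.4777, -0.3157, 0.2323]
tool_rot: [-0.036, 0.706, 0.037, 0.706]
force: [-0.9, -0.1, -2.9]
finger_gap: 0.174
```

```bash
python3 - <<'E'
from h import *
plan([.476,-.3175,.16],.1+np.pi/2)
E
```

```text
t 17.5 tcp [ 0.4777 -0.3157  0.2323] yaw 1.674 down -1.0 q6 -2.453 gap 14.9 F [-0.9 -0.1 -2.9]
shift [ 2.89 -0.06 -0.07] turn [ 0.04 -0.   -0.  ]
```

>>> {"name": "carry_out", "arguments": {
  "commands": [
    [[0.7,-0.06,-0.05,0,0,0,5],[1.4,-0.06,-0.05,0,0,0,5],[2.1,-0.06,-0.05,0,0,0,5],[2.7,-0.06,-0.05,0,0,0,5],[2.9,-0.06,-0.05,0,0,0,5]]
  ]
}}

```text
t: 18.0
tcp_pos: [0.4761, -0.3171, 0.1588]
tool_rot: [-0.036, 0.707, 0.037, 0.706]
force: [-0.8, 1.2, -2.5]
finger_gap: 0.18
```

>>> {"name": "carry_out", "arguments": {
  "commands": [
    [[0.1,0,0,0,0,0,5],[0.2,0,0,0,0,0,5],[0.25,0,0,0,0,0,5],[0.3,0,0,0,0,0,5],[0.3,0,0,0,0,0,5]]
  ]
}}

```text
t: 18.5
tcp_pos: [0.4767, -0.3176, 0.1527]
tool_rot: [-0.037, 0.706, 0.036, 0.706]
force: [-0.3, -0.0, -2.3]
finger_gap: 0.177
```

```bash
python3 - <<'E'
from h import *
plan([.476,-.3175,.144],.1+np.pi/2); print(manip.sense()['ft_torque'])
s=save('side','side11')
x,y=.476,-.317
z0=.152-.088
sh=[]
B=overlay(s,proj(s,[x,y,.11])[0],30,sh,k=20)
cv2.imwrite('pics/ov13.png',B)
E
```

```text
t 18.5 tcp [ 0.4767 -0.3176  0.1527] yaw 1.674 down -1.0 q6 -2.457 gap 15.1 F [-0.3 -0.  -2.3]
shift [ 0.35  0.01 -0.03] turn [0.04 0.   0.  ]
[0.08285715 0.04273165 0.04217713]
```

View pics/ov13.png

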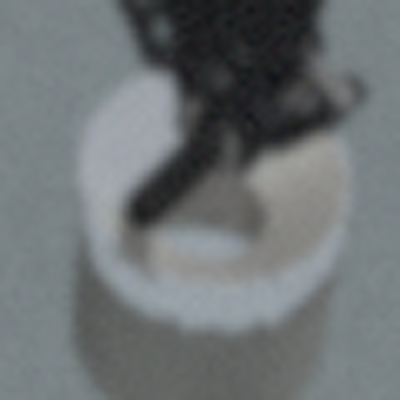

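The spout is in the neck and there is no contact force yet. Final slow lowering.

>>> {"name": "carry_out", "arguments": {
  "commands": [
    [[0.06,0,0,0,0,0,5],[0.12,0,0,0,0,0,5],[0.18,0,0,0,0,0,5],[0.22,0,0,0,0,0,5],[0.22,0,0,0,0,0,5]]
  ]
}}

```text
t: 19.05
tcp_pos: [0.4766, -0.3175, 0.1468]
tool_rot: [-0.036, 0.706, 0.037, 0.706]
force: [0.0, 0.6, -1.6]
finger_gap: 0.176
```

>>> {"name": "carry_out", "arguments": {
  "commands": [
    [[0.03,0,0,0,0,0,5],[0.06,0,0,0,0,0,5],[0.09,0,0,0,0,0,5],[0.1,0,0,0,0,0,5],[0.1,0,0,0,0,0,5]]
  ]
}}

```text
t: 19.55
tcp_pos: [0.4773, -0.3177, 0.1456]
tool_rot: [-0.037, 0.706, 0.036, 0.707]
force: [0.0, 0.9, 6.0]
finger_gap: 0.175
```

```bash
python3 - <<'E'
from h import *
plan([.476,-.3175,.144],.1+np.pi/2); print(manip.sense()['ft_torque'])
E
```

```text
t 19.55 tcp [ 0.4773 -0.3177  0.1456] yaw 1.674 down -1.0 q6 -2.457 gap 14.9 F [0.  0.9 6. ]
shift [ 0.06  0.01 -0.05] turn [0.04 0.02 0.01]
[ 0.30166136  0.04915201 -0.08986751]
```

Contact is on the +y side (moment +0.3 Nm), so the funnel sits slightly too far +y. I nudge it -y while pressing lightly.

>>> {"name": "carry_out", "arguments": {
  "commands": [
    [[0,-0.03,0,0,0,0,5],[0,-0.06,0,0,0,0,5],[0.03,-0.06,0,0,0,0,5],[0.05,-0.06,0,0,0,0,5],[0.05,-0.06,0,0,0,0,5]]
  ]
}}

```text
t: 20.05
tcp_pos: [0.4776, -0.318, 0.1453]
tool_rot: [-0.036, 0.705, 0.036, 0.707]
force: [0.8, 5.6, 12.4]
finger_gap: 0.172
```

```bash
python3 - <<'E'
from h import *
plan([.476,-.3175,.144],.1+np.pi/2); print(manip.sense()['ft_torque'])
E
```

```text
t 20.05 tcp [ 0.4776 -0.318   0.1453] yaw 1.673 down -1.0 q6 -2.458 gap 14.7 F [ 0.8  5.6 12.4]
shift [ 0.05  0.03 -0.06] turn [ 0.03  0.02 -0.01]
[ 0.85894397  0.28835108 -0.13365252]
```

The moment was only the lever arm of Fy: +5.6 N in y means the cone bears on the -y side. I go back +y.

>>> {"name": "carry_out", "arguments": {
  "commands": [
    [[-0.04,0.05,0,0,0,0,5],[-0.04,0.1,0,0,0,0,5],[-0.04,0.12,0,0,0,0,5],[0,0.12,0,0,0,0,5],[0,0.12,0,0,0,0,5]]
  ]
}}

```text
t: 20.55
tcp_pos: [0.478, -0.3176, 0.1449]
tool_rot: [-0.038, 0.705, 0.035, 0.707]
force: [3.1, 0.8, 10.0]
finger_gap: 0.173
```

```bash
python3 - <<'E'
from h import *
plan([.476,-.3175,.144],.1+np.pi/2); print(manip.sense()['ft_torque'])
E
```

```text
t 20.55 tcp [ 0.478  -0.3176  0.1449] yaw 1.674 down -1.0 q6 -2.455 gap 14.8 F [ 3.1  0.8 10. ]
shift [ 0.04  0.01 -0.08] turn [0.04 0.04 0.04]
[-0.01466698 -0.06183998 -0.04127514]
```

>>> {"name": "carry_out", "arguments": {
  "commands": [
    [[0,0.02,0.04,0,0,0,5],[0,0.02,0.08,0,0,0,5],[0,0.02,0.08,0,0,0,5],[0,0.02,0.08,0,0,0,5],[0,0.02,0.08,0,0,0,5]]
  ],
  "force": 25
}}

```text
t: 21.05
tcp_pos: [0.4786, -0.3173, 0.1445]
tool_rot: [-0.038, 0.706, 0.035, 0.706]
force: [-0.4, -1.8, 8.7]
finger_gap: 0.173
```

```bash
python3 - <<'E'
from h import *
plan([.476,-.3175,.144],.1+np.pi/2); print(manip.sense()['ft_torque'])
E
```

```text
t 21.05 tcp [ 0.4786 -0.3173  0.1445] yaw 1.675 down -1.0 q6 -2.452 gap 14.7 F [-0.4 -1.8  8.7]
shift [ 0.02  0.   -0.1 ] turn [0.05 0.   0.05]
[-0.36608572  0.461372    0.11103178]
```

Seated: z is 0.1445 and the lateral force is small. Releasing.

>>> {"name": "carry_out", "arguments": {
  "commands": [
    [[0,0,0,0,0,0,22],[0,0,0,0,0,0,30],[0,0,0,0,0,0,45],[0,0,0,0,0,0,60],[0,0,0,0,0,0,60]]
  ]
}}

```text
t: 21.55
tcp_pos: [0.4781, -0.3151, 0.1428]
tool_rot: [-0.036, 0.706, 0.037, 0.706]
force: [-0.0, -0.0, 0.1]
finger_gap: 0.702
```

>>> {"name": "carry_out", "arguments": {
  "commands": [
    [[-0.5,0,0,0,0,0,60],[-1.5,0,0,0,0,0,60],[-3.0,0,0,0,0,0,60],[-4.5,0,0,0,0,0,60],[-5.5,0,0,0,0,0,60]]
  ]
}}

```text
t: 22.05
tcp_pos: [0.4791, -0.3159, 0.2846]
tool_rot: [-0.038, 0.705, 0.035, 0.707]
force: [1.0, 0.4, -0.8]
finger_gap: 0.701
```

>>> {"name": "carry_out", "arguments": {
  "commands": [
    [[0,-1.0,-1.0,0,0,0,60],[0,-2.5,-2.0,0,0,0,60],[0,-4.0,-3.0,0,0,0,60],[0,-5.5,-3.8,0,0,0,60],[0,-6.5,-4.2,0,0,0,60]]
  ]
}}

```text
t: 22.55
tcp_pos: [0.3889, -0.4905, 0.2819]
tool_rot: [-0.036, 0.706, 0.035, 0.706]
force: [0.6, -0.0, 0.5]
finger_gap: 0.7
```

```bash
python3 - <<'E'
from h import *
plan([.476,-.3175,.144],.1+np.pi/2)
s=save('side','side12');t=save('top','top12')
x,y=.477,-.316; z0=.056
def sh(x,y): return [(circ(x,y,z0+.074,.064),(0,0,255)),(boxtop(.128,.016,z0+.114,x,y,.1),(0,255,255)),(circ(x,y,.106,.062),(0,255,0))]
A=overlay(t,proj(t,[x,y,.12])[0],30,sh(.4778,-.3155));B=overlay(s,proj(s,[x,y,.12])[0],35,sh(.4752,-.3205))
cv2.imwrite('pics/ov14.png',np.hstack([A,B]))
cv2.imwrite('pics/top12b.png',cv2.resize(t['image'][:,:,::-1],(800,600)))
E
```

```text
t 22.55 tcp [ 0.3889 -0.4905  0.2819] yaw 1.672 down -1.0 q6 -2.75 gap 59.8 F [ 0.6 -0.   0.5]
shift [5.5  6.55 4.16] turn [ 0.01 -0.    0.02]
```

View pics/ov14.png

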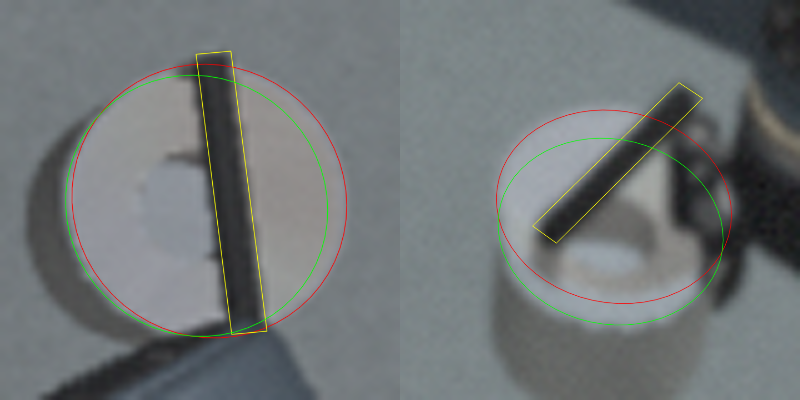

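View pics/top12b.png

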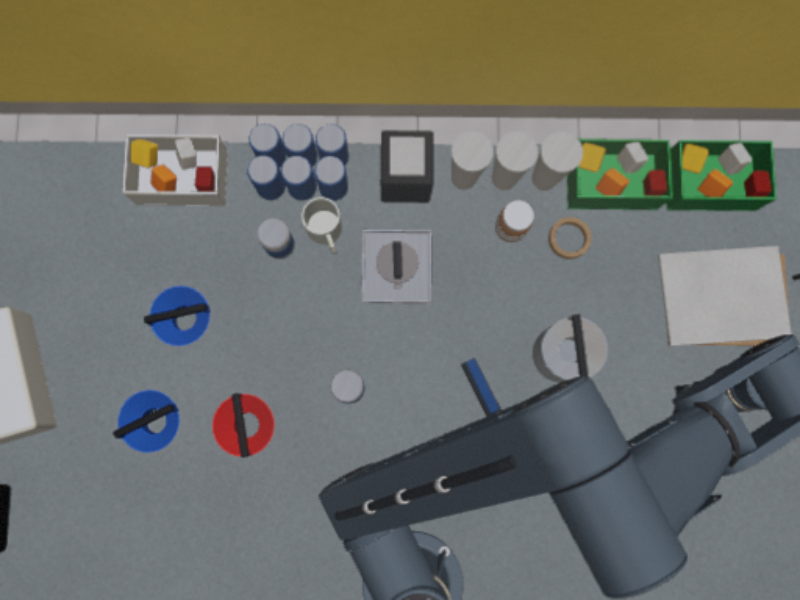

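```bash
python3 - <<'E'
from h import *
def edgefit(v,z,r,p0):
    g=cv2.GaussianBlur(v['image'].mean(2).astype(np.float32),(0,0),.8)
    f=lambda q:cv2.remap(g,q[:,0].reshape(-1,1).astype(np.float32),q[:,1].reshape(-1,1).astype(np.float32),cv2.INTER_LINEAR).ravel()
    def score(p): return -np.clip(f(proj(v,circ(p[0],p[1],z,r-.003,180)))-f(proj(v,circ(p[0],p[1],z,r+.003,180))),-10,25).mean()
    return minimize(score,p0,method='Nelder-Mead',options=dict(initial_simplex=[p0,np.add(p0,[.005,0]),np.add(p0,[0,.005])])).x
t=load('top12'); s=load('side12')
p=[.4778,-.3155]
print('rim top',edgefit(t,.13,.064,p),'canister top0',edgefit(load('top0'),.106,.062,p))
print('rim side',edgefit(s,.13,.064,[.4752,-.3205]),'can side',edgefit(load('side10'),.106,.062,p))
c=proj(t,[*p,.16])[0]; m=darkmask(t,c,20,120,45)
print('bar top',fitbox(t,m,.128,.016,.152,.17,[*p,.1])[:2])
print('lid', fitbox(t,darkmask(t,proj(t,[.664,.0375,.06])[0],15,105,45),.076,.018,.034,.068,[.664,.0375,.03]))
E
```

```text
rim top [ 0.47780025 -0.31550023] canister top0 [ 0.47768881 -0.31572291]
rim side [ 0.4652385  -0.33060045] can side [ 0.47524488 -0.32050167]
bar top (array([ 0.47984529, -0.31545645,  0.1120579 ]), np.float64(41.17302703857422))
lid (array([0.66886473, 0.03865669, 0.02168205]), np.float64(13.646526336669922), np.float32(91.16667))
```

>>> {"name": "carry_out", "arguments": {
  "commands": [
    [[0,-1.0,-0.3,1.2,0,0,60],[0,-2.2,-0.8,2.4,0,0,60],[0,-3.4,-1.3,3.6,0,0,60],[0,-4.4,-1.6,4.8,0,0,60],[0,-5.0,-2.0,6.0,0,0,60]]
  ]
}}

```text
t: 23.15
tcp_pos: [0.3541, -0.6181, 0.2812]
tool_rot: [0.149, 0.691, -0.149, 0.691]
force: [0.1, -0.4, -1.1]
finger_gap: 0.699
```

```bash
python3 - <<'E'
from h import *
t=save('top','top13'); s=save('side','side13')
p=[.4778,-.3155]
m=darkmask(t,proj(t,[*p,.16])[0],23,120,45)
print('bar top',fitbox(t,m,.128,.016,.152,.17,[*p,.1]))
z0=.056
def sh(x,y): return [(circ(x,y,z0+.074,.064),(0,0,255)),(boxtop(.128,.016,z0+.114,x,y,.11),(0,255,255)),(boxtop(.128,.016,z0+.096,x,y,.11),(0,255,255)),(circ(x,y,.106,.062),(0,255,0))]
A=overlay(t,proj(t,[*p,.12])[0],30,sh(*p));B=overlay(s,proj(s,[*p,.12])[0],30,sh(.476,-.3195))
cv2.imwrite('pics/ov15.png',np.hstack([A,B])); plan([.4,-.5,.2],0)
E
```

```text
bar top (array([ 0.47710679, -0.31571905,  0.10666538]), np.float64(30.645130157470703), np.float32(212.38666))
t 23.25 tcp [ 0.3529 -0.6184  0.2808] yaw 1.149 down -1.0 q6 -2.357 gap 59.9 F [-0.4 -0.4  0.4]
shift [ 3.23  5.09 -0.22] turn [1.316e+01 0.000e+00 1.000e-02]
```

View pics/ov15.png

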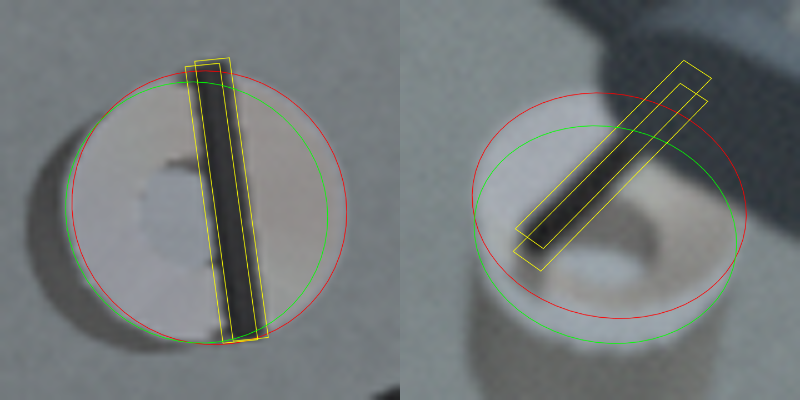

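Bar, funnel rim and canister centres agree within 1 mm in the top view, so the funnel is upright and home. Handing in.

```bash
python3 - <<'E'
from h import *
print(manip.sense()['qd'].round(3), manip.sign_off())
E
```

```text
the job is handed in; nothing more can be done
[ 0.031 -0.024  0.049  0.026  0.011 -0.065] None
```

I turned the lid anticlockwise to its stop, lifted it out and laid it flat in the tray, grip up. I then seated the silver funnel in the canister's neck. The job was handed in at about 23 s, well inside the 69 s limit; no verdict is reported.

**Lid:** The torque at the stop reached about -1.7 Nm. The last top picture puts the lid about 5 mm from the tray's centre.

**Funnel:** The top view puts the funnel's rim, its bar and the canister's axis within 1 mm of each other. The tool height at seating was 0.1445 m, against an expected 0.144 m.

**Surroundings:** The last full top picture shows the bystanders where they were, and the gripper is clear of everything.

**Disagreements:**
- The side camera reads about 3–5 mm differently from the top camera. I relied on the top view and on the contact forces while seating the funnel.
- The automatic fit of the funnel's rim in the side view gave a false result, about 15 mm off. I judged that view by eye instead.

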